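Scoop a level measure of rollers

ROBOT

A 6-joint arm with a two-finger parallel gripper is mounted at the origin on the work surface. World frame = base frame: x ahead of the robot, y to its left, z up, the work surface at z = 0. Lengths are in m, angles in rad, forces in N, time in s.
With the tool pointing down it reaches from about 0.325 to 1 m from the base axis. Payload 5.1 kg.
Tool frame: the origin (TCP) lies between the finger pads; the fingertips stand manip.tip_extent ahead of it and the grasp point (between the pads) lies 3 mm ahead of it (manip.tip_extent is the distance from the TCP to the fingertips, in m); x points along the fingers, z is the direction in which the jaws open and shut, and the axes are right-handed (so a half turn about x gives the same grasp; the last joint's range is limited). The gripper opens to 85 mm and grips with 20 to 120 N. Pads are 22 mm wide; open, the fingers measure 114 mm over their backs; the gripper's body (76 mm by 85 mm) begins 54 mm behind the grasp point. The pads swing forward as they close: fully open they stand 13 mm farther back than shut.
Start: joints at [-1.398, 0.124, 1.65, -0, 1.367, -0.083], TCP at [0.164, -0.629, 0.253] pointing down, gripper open.
Joint ranges: [-2.61, 2.61], [-1.02, 2.33], [0.03, 2.71], [-1.35, 4.49], [0.32, 2.68], [-2.91, 2.91]. Speed limits (rad/s): [2.57, 2.57, 3.14, 3.14, 3.14, 3.14].

INTERFACE

Orientations are given as a unit quaternion [w, x, y, z].
In Python, from cell import sensors, imaging, job, manip gives the robot as it stands.
- The arm moves only by the tool servo_tool, never from a script. Its argument "targets" is a list of rows, each an object with "linear": the shift along the tool's x, y, z in mm, a list of three; "rot": the turn, a rotation vector about the tool's x, y, z in rad, a list of three; "fingers": the opening in per cent of the stroke, from 0 (shut) to 100 (fully open). A call has exactly 5 rows; each row shifts and turns the commanded pose from where the row before left it, along the tool's axes as they then stand; what a row does not reach is not made up. A row lasts 1/12 s, in which the tool goes at most 41.7 mm and 7.16 degrees, less where a joint would pass 70% of its speed; a pose out of reach is approached as far as the arm can. A call with a gripper value outside its range is refused whole. The fingers move at their own pace and stop on an object; "newtons" is the grip in N (left out, the last holds). Time passes only in rows, so rows that do not move let the fingers close, or fill a call up. It gives the time, the measured TCP pose, the force and the opening at its end, in the units of the state.
- sensors.get_obs(): the state, without advancing time (a new reading comes with each control period).
- imaging.get_image(name): name is "scene" or "top" or "wrist"; returns (picture, depth): 420x560x3 uint8, red, green, blue; 420x560 float32, m along the optical axis (not along the pixel's ray), 0 where there is no reading.
- imaging.camera_info(name): a dict with "fx", "fy", "cx", "cy" (pixels), "distortion" ([k1, k2, p1, p2, k3] as OpenCV has them; the pictures are not rectified), "rvec" (rotation vector, rad) and "tvec" (3), from world to camera coordinates, as OpenCV has them; the wrist camera has in their place "hand_eye" (4x4, takes a point from camera to tool coordinates, whose origin is the TCP and whose axes are the tool frame's). Camera axes: x right, y down, z forward; pixel columns grow to the right and rows downward; lengths in m; the calibration is good to about 2 mm. A picture is of the moment at which its call begins: read the wrist's pose just before it. camera_info takes no time and is no camera call.
- job.close_job(): hands the job in, once; it reports no verdict.
The state is a dict: "time_s": time; "q": joint angles; "joint_vel": joint speeds; "effort": joint torques, N m; "tcp_pos": TCP position; "eef_rot": TCP orientation; "force": force on the tool from outside, world axes, zero at the start; "wrist_torque": the same for the moment, N m; "gripper_width": finger opening in m.
Only numpy, scipy, OpenCV 4.12 (cv2) and the standard library are available. Lean on these libraries where they do the work, as an engineer would, in place of code of your own. Each camera call takes 0.05 s, during which the arm holds its last target. There are 200 camera calls.

TASK

With the smaller of the two scoops, take the whole heap of four round-ended metal rollers out of the tray in one heaped scoopful, lift it clear of the tray floor, and strike the roller riding on top off against the blade that stands over the tray, so that it drops back into the tray. Then set the level scoop, with its three rollers, down on the black rubber mat and let go. Do not touch the rollers with the fingers, and leave the bigger scoop where it stands.

Things in the scene. Friction and masses are not known exactly. Their poses are not given: they have to be found in the camera images.
- scoop: The smaller of two like-shaped steel box scoops, loose, 200 g. Origin: underside, centre of the pocket; z up, x towards the lip, grip on the -x side. Pocket 78 mm (x) by 78 mm (y) inside, floor 2 mm, walls 3 mm thick: back 26 mm, sides 10 mm high (4.5 mm over the last 22 mm at the lip). Holds three rollers side by side lying across it, tops 28 mm above the underside.
- scoop_lip (a point): Middle of the smaller scoop's thin front lip edge, at scoop x = +56 mm, underside. Behind it a ramp rises to a ridge 3.5 mm above the underside at x = +39 to +42 mm, which keeps the rollers in. A fourth roller rides on the three, from about 23 to 50 mm above the underside.
- scoop_grip (a point): Point on the smaller scoop's grip: an upright black block, 24 mm (x) by 16 mm (y), from the underside to 95 mm up, centred at scoop x = -69 mm, y = 0; this point is 72 mm up. Clear on both y sides; 15 mm clear of the back wall in front of it.
- big_scoop: The bigger scoop, not to be moved: pocket 120 mm by 100 mm, otherwise the same shape. Origin: underside, centre of its pocket; its grip is 90 mm behind, on its -x side.
- tray: Fixed open grey tray, 330 mm (x) by 210 mm (y), floor 3 mm thick, near wall (-x) 20 mm, side walls 30 mm high, 3 mm thick. Origin: underside centre; x points to the far end, away from the robot. Heap at y near -20 mm, rollers lying along y: three in a row on the floor, x = 32 to 110 mm, one on top. Slide the scoop level along the floor (0 to 3 mm above it) towards +x to run under them.
- slope_edge (a point): Lower edge of the plate that slopes up at 45 degrees at the tray's far end: tray x = 110 mm, y = -20 mm, 10 mm above the floor; the plate spans the width. Below it is open for 45 mm: the scoop's lip slides under. The scoop is full home, rollers at its back wall, with its origin 38 mm (34 to 42) short of this edge, pushing under 10 N; draw it back about 40 mm before lifting.
- striker: Fixed vertical steel blade over the tray, along tray x. Origin: at tray x = 0, y = +60 mm, z = 0, axes as the tray's. Blade x = 0 to 165 mm, 6 mm thick, lower edge 83 mm, top 130 mm up; post at x = 172 mm. A scoop with its underside 50 mm (47 to 53) above the bench passes under it along +y with three rollers; the fourth is stopped, and drops once the scoop's trailing side is 10 mm past.
- mat: Fixed black rubber mat, 160 mm (x) by 120 mm (y), 3 mm thick. Origin: underside centre.
- roller1: Round-ended plain aluminium roller (capsule shape), 26 mm in diameter, 60 mm long over its ends, about 75 g. Origin: its centre; its y axis runs along it. At the start nearest the robot in the heap's bottom row.
- roller2: Round-ended plain aluminium roller (capsule shape), 26 mm in diameter, 60 mm long over its ends, about 75 g. Origin: its centre; its y axis runs along it. At the start in the middle of the heap's bottom row.
- roller3: Round-ended plain aluminium roller (capsule shape), 26 mm in diameter, 60 mm long over its ends, about 75 g. Origin: its centre; its y axis runs along it. At the start in the bottom row, against the sloped plate.
- roller4: Round-ended plain aluminium roller (capsule shape), 26 mm in diameter, 60 mm long over its ends, about 75 g. Origin: its centre; its y axis runs along it. At the start on top of the heap. Any three may end in the scoop.
Things that resemble listed ones, but are neither listed nor needed, are in the scene too. Of the things shaped like the mat, the black one is meant.

How it is judged:
On the way, in this order (a step that is already met when the one before it is completed fails the run):
1. all four rollers lie heaped in the smaller scoop, lifted at least 25 mm above the bench (height (world z) of scoop above 0.025 m and x of roller1 in the frame of scoop between -0.05 and 0.045 m and y of roller1 in the frame of scoop between -0.04 and 0.04 m and z of roller1 in the frame of scoop between 0.005 and 0.06 m and x of roller2 in the frame of scoop between -0.05 and 0.045 m and y of roller2 in the frame of scoop between -0.04 and 0.04 m and z of roller2 in the frame of scoop between 0.005 and 0.06 m and x of roller3 in the frame of scoop between -0.05 and 0.045 m and y of roller3 in the frame of scoop between -0.04 and 0.04 m and z of roller3 in the frame of scoop between 0.005 and 0.06 m and x of roller4 in the frame of scoop between -0.05 and 0.045 m and y of roller4 in the frame of scoop between -0.04 and 0.04 m and z of roller4 in the frame of scoop between 0.005 and 0.06 m), for 0.2 s.
2. a roller meets the strike-off blade while the scoop is lifted (height (world z) of scoop above 0.025 m and (contact force between striker and roller1 above 0.05 N or contact force between striker and roller2 above 0.05 N or contact force between striker and roller3 above 0.05 N or contact force between striker and roller4 above 0.05 N)).
At the end, for the whole second after the job is handed in: The smaller scoop stands at rest on the mat, upright within 10 degrees, its origin within 50 mm of the mat's centre, with three rollers lying in its pocket and none on top of them; the fourth roller is in the tray (horizontal distance between scoop and mat below 0.05 m and height (world z) of scoop below 0.012 m and angle between scoop's own z axis and vertical below 0.17 rad and linear speed of scoop below 0.02 m/s and (((x of roller1 in the frame of tray between -0.165 and 0.165 m and y of roller1 in the frame of tray between -0.105 and 0.105 m and z of roller1 in the frame of tray between 0 and 0.06 m) and (x of roller2 in the frame of scoop between -0.05 and 0.045 m and y of roller2 in the frame of scoop between -0.04 and 0.04 m and z of roller2 in the frame of scoop between 0.005 and 0.025 m) and (x of roller3 in the frame of scoop between -0.05 and 0.045 m and y of roller3 in the frame of scoop between -0.04 and 0.04 m and z of roller3 in the frame of scoop between 0.005 and 0.025 m) and (x of roller4 in the frame of scoop between -0.05 and 0.045 m and y of roller4 in the frame of scoop between -0.04 and 0.04 m and z of roller4 in the frame of scoop between 0.005 and 0.025 m)) or ((x of roller2 in the frame of tray between -0.165 and 0.165 m and y of roller2 in the frame of tray between -0.105 and 0.105 m and z of roller2 in the frame of tray between 0 and 0.06 m) and (x of roller1 in the frame of scoop between -0.05 and 0.045 m and y of roller1 in the frame of scoop between -0.04 and 0.04 m and z of roller1 in the frame of scoop between 0.005 and 0.025 m) and (x of roller3 in the frame of scoop between -0.05 and 0.045 m and y of roller3 in the frame of scoop between -0.04 and 0.04 m and z of roller3 in the frame of scoop between 0.005 and 0.025 m) and (x of roller4 in the frame of scoop between -0.05 and 0.045 m and y of roller4 in the frame of scoop between -0.04 and 0.04 m and z of roller4 in the frame of scoop between 0.005 and 0.025 m)) or ((x of roller3 in the frame of tray between -0.165 and 0.165 m and y of roller3 in the frame of tray between -0.105 and 0.105 m and z of roller3 in the frame of tray between 0 and 0.06 m) and (x of roller1 in the frame of scoop between -0.05 and 0.045 m and y of roller1 in the frame of scoop between -0.04 and 0.04 m and z of roller1 in the frame of scoop between 0.005 and 0.025 m) and (x of roller2 in the frame of scoop between -0.05 and 0.045 m and y of roller2 in the frame of scoop between -0.04 and 0.04 m and z of roller2 in the frame of scoop between 0.005 and 0.025 m) and (x of roller4 in the frame of scoop between -0.05 and 0.045 m and y of roller4 in the frame of scoop between -0.04 and 0.04 m and z of roller4 in the frame of scoop between 0.005 and 0.025 m)) or ((x of roller4 in the frame of tray between -0.165 and 0.165 m and y of roller4 in the frame of tray between -0.105 and 0.105 m and z of roller4 in the frame of tray between 0 and 0.06 m) and (x of roller1 in the frame of scoop between -0.05 and 0.045 m and y of roller1 in the frame of scoop between -0.04 and 0.04 m and z of roller1 in the frame of scoop between 0.005 and 0.025 m) and (x of roller2 in the frame of scoop between -0.05 and 0.045 m and y of roller2 in the frame of scoop between -0.04 and 0.04 m and z of roller2 in the frame of scoop between 0.005 and 0.025 m) and (x of roller3 in the frame of scoop between -0.05 and 0.045 m and y of roller3 in the frame of scoop between -0.04 and 0.04 m and z of roller3 in the frame of scoop between 0.005 and 0.025 m)))); the robot touches nothing.
It fails at once if the fingers press on a roller (more than 1 N) (contact force between the fingers and roller1 above 1 N or contact force between the fingers and roller2 above 1 N or contact force between the fingers and roller3 above 1 N or contact force between the fingers and roller4 above 1 N).
It fails at once if the bigger scoop is moved by more than 30 mm (distance of big_scoop from where it was at the start of the episode above 0.03 m).
It also fails if it takes over 64 s, if anything falls off the work surface, if the arm or the gripper's body presses on something with over 40 N, if the wrist force passes 120 N, or if a joint passes its speed limit or range.

## Working session

There is one attempt and no reset: what is moved stays moved. The work goes in short steps, Python scripts to look and compute and a tool call to move; the robot and the scene stay as the last step left them, time stands still between calls to the robot, and variables do not carry over. Pictures are saved under pics/ and viewed, about 8 in all and at most 12, crops included, and the job is handed in when it is done.

Besides the shell and the picture viewer there is one more tool, called after ">>>" in YAML: its name, and indented under it one key for each argument. servo_tool: Moves the arm, as the interface text tells. Its arguments: {"type":"object","properties":{"targets":{"type":"array","items":{"type":"object","properties":{"linear":{"type":"array","items":{"type":"number"}},"rot":{"type":"array","items":{"type":"number"}},"fingers":{"type":"number"}}}},"newtons":{"type":"number"}},"required":["targets"]}

```bash
mkdir -p pics
python3 - <<'E'
from cell import sensors, imaging, job, manip
import cv2,numpy as np
print(sensors.get_obs()); print(manip.tip_extent)
for n in("scene","top","wrist"):
    i,d=imaging.get_image(n); cv2.imwrite(f"pics/{n}0.png",i[:,:,::-1]); np.save(f"{n}0.npy",d)
    print(n,imaging.camera_info(n),(d>0).mean())
E
```

```text
{'time_s': 0.0, 'q': array([-1.39757884e+00,  1.24505222e-01,  1.65169673e+00, -8.02432175e-06,
        1.36751258e+00, -8.25901554e-02]), 'joint_vel': array([-0.00142591,  0.0009682 , -0.00022983,  0.00066692,  0.00074347,
       -0.00165786]), 'effort': array([ 2.94303845e-04, -4.23613322e+01, -3.65450656e+01, -6.65292828e-05,
        7.01237179e-03, -2.25958409e-06]), 'tcp_pos': array([ 0.16434362, -0.6282834 ,  0.25203947]), 'eef_rot': array([ 0.55913762,  0.43264119,  0.56024928, -0.4316335 ]), 'force': array([-0.14247429,  0.14840398, -0.33392701]), 'wrist_torque': array([-0.02752032,  0.00723153, -0.00857882]), 'gripper_width': 0.08539927129120235}
0.022
scene {'fx': 430.2004527374457, 'fy': 430.2004527374457, 'cx': 277.48365415352674, 'cy': 209.22624101740493, 'distortion': array([0.04583551, 0.        , 0.        , 0.        , 0.        ]), 'rvec': array([ 2.34426526,  1.02102635, -0.34674005]), 'tvec': array([-0.39733248, -0.17455972,  1.46699948])} 0.9958460884353741
top {'fx': 509.2644040289375, 'fy': 509.2644040289375, 'cx': 272.9679361308502, 'cy': 208.4224872050211, 'distortion': array([-0.18403486,  0.        ,  0.        ,  0.        ,  0.        ]), 'rvec': array([ 2.05472887, -2.17491607,  0.22126551]), 'tvec': array([0.09170127, 0.49058912, 1.4932925 ])} 0.9960034013605442
wrist {'fx': 342.49791773667573, 'fy': 342.49791773667573, 'cx': 278.15877988810166, 'cy': 213.78213284235252, 'distortion': array([-0.0477507,  0.       ,  0.       ,  0.       ,  0.       ]), 'hand_eye': array([[-4.60716119e-04, -3.11492879e-01,  9.50248375e-01,
        -1.21014086e-01],
       [ 6.39537697e-04, -9.50248373e-01, -3.11492569e-01,
         8.06177990e-02],
       [ 9.99999689e-01,  4.64210010e-04,  6.37006181e-04,
        -6.31574482e-04],
       [ 0.00000000e+00,  0.00000000e+00,  0.00000000e+00,
         1.00000000e+00]])} 0.9958163265306123
```

View pics/top0.png

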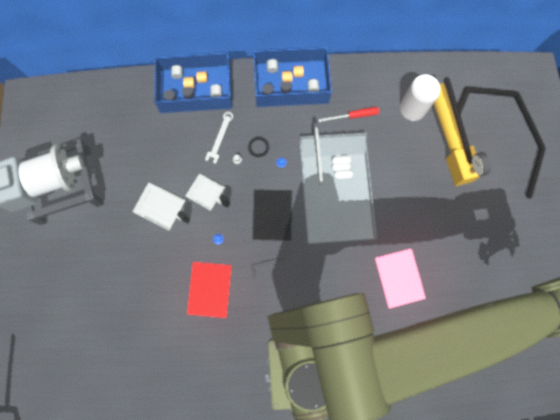

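View pics/scene0.png

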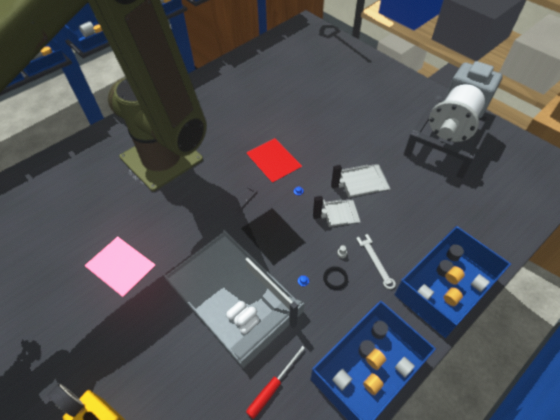

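The top view shows the two scoops (small one around (205,192), big one around (160,206)). The black mat is at (272,215), the tray at (338,188) with the heap at (343,167), and the blade at (319,150). The scene view agrees. Next I'll enlarge the area.

```bash
cat > h.py <<'E'
import cv2,numpy as np
from cell import imaging,sensors
from scipy.spatial.transform import Rotation as R
def toolT(o=None):
    o=o or sensors.get_obs(); q=o['eef_rot']; T=np.eye(4)
    T[:3,:3]=R.from_quat([q[1],q[2],q[3],q[0]]).as_matrix(); T[:3,3]=o['tcp_pos']; return T
def camT(n,T=None):
    c=imaging.camera_info(n)
    if n=='wrist': return (toolT() if T is None else T)@c['hand_eye']
    M=np.eye(4); M[:3,:3]=cv2.Rodrigues(c['rvec'])[0]; M[:3,3]=c['tvec']; return np.linalg.inv(M)
def rays(n,uv,T=None):
    c=imaging.camera_info(n);K=np.array([[c['fx'],0,c['cx']],[0,c['fy'],c['cy']],[0,0,1]])
    p=cv2.undistortPoints(np.array(uv,float).reshape(-1,1,2),K,c['distortion']).reshape(-1,2)
    return np.c_[p,np.ones(len(p))],camT(n,T)
def cloud(n,d,T=None):
    v,u=np.mgrid[:420,:560]; r,M=rays(n,np.stack([u,v],-1),T)
    return ((r*d.reshape(-1,1))@M[:3,:3].T+M[:3,3]).reshape(420,560,3)
def onplane(n,uv,z,T=None):
    r,M=rays(n,uv,T); w=r@M[:3,:3].T; return M[:3,3]+w*((z-M[2,3])/w[:,2])[:,None]
def proj(n,P,T=None):
    c=imaging.camera_info(n);K=np.array([[c['fx'],0,c['cx']],[0,c['fy'],c['cy']],[0,0,1]])
    M=np.linalg.inv(camT(n,T)); return cv2.projectPoints(np.array(P,float).reshape(-1,1,3),M[:3,:3],M[:3,3],K,c['distortion'])[0].reshape(-1,2)
E
python3 - <<'E'
from h import *
d=np.load('top0.npy'); P=cloud('top',d); np.set_printoptions(precision=3,suppress=True)
i=cv2.imread('pics/top0.png')
cv2.imwrite('pics/topc.png',cv2.resize(i[120:260,125:385],None,fx=3,fy=3,interpolation=cv2.INTER_CUBIC))
for n,(u,v) in dict(small=(205,192),big=(158,206),sgrip=(225,201),mat=(272,215),trayfloor=(338,220),bench=(240,260),blade=(319,150)).items(): print(n,P[v,u])
s=cv2.imread('pics/scene0.png')
cv2.imwrite('pics/scenec.png',cv2.resize(s[150:370,150:400],None,fx=2.6,fy=2.6,interpolation=cv2.INTER_CUBIC))
E
```

```text
small [0.57  0.275 0.003]
big [0.533 0.426 0.002]
sgrip [0.516 0.205 0.094]
mat [0.484 0.067 0.002]
trayfloor [ 0.456 -0.137  0.005]
bench [ 0.35   0.174 -0.007]
blade [ 0.68  -0.093  0.027]
```

View pics/topc.png

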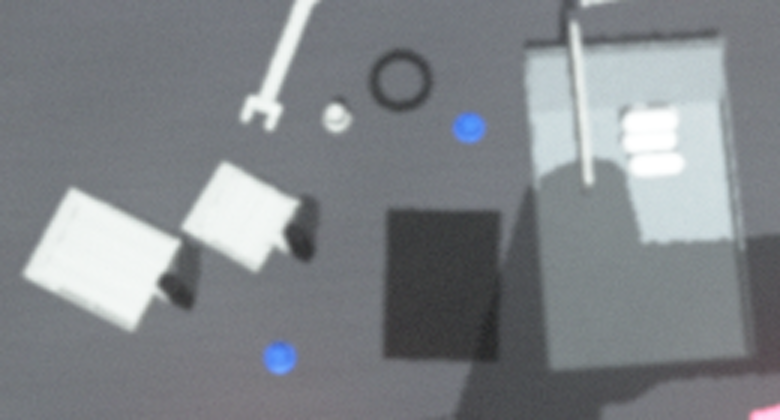

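View pics/scenec.png

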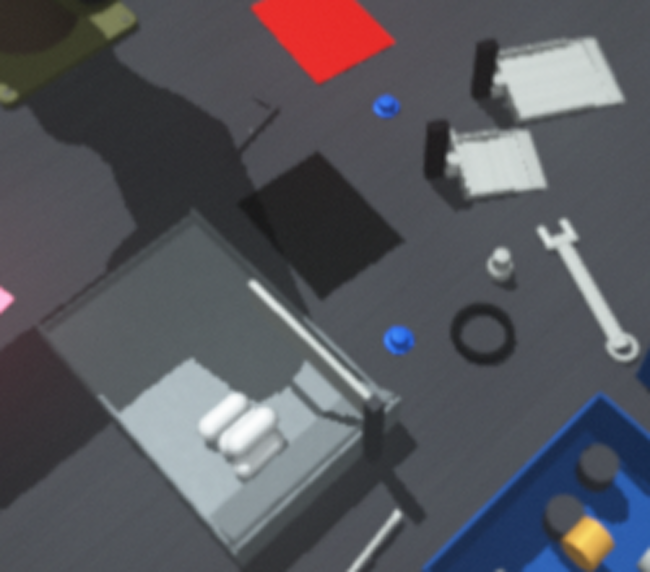

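In the crop, the tray's near corners are at about (548,370) and (752,356), and its far ones at (527,45) and (722,36). The mat's corners are (388,210), (500,211), (498,359) and (384,357). The small scoop's lip corners are (222,161) and (182,228), with its grip near (300,225).

Run:
```python
from h import *
np.set_printoptions(precision=4,suppress=True)
d=np.load('top0.npy'); P=cloud('top',d)
c=lambda *a:[(125+x/3,120+y/3) for x,y in a]
def show(n,a,z): 
    p=onplane('top',c(*a),z); print(n,p[:,:2].tolist(), p[:,:2].mean(0)); return p
t=show('tray near',[(548,370),(752,356)],.02); f=show('tray far',[(527,45),(722,36)],.03)
b=show('blade near,far',[(588,185),(574,20)],.13)
m=show('mat',[(388,210),(500,211),(498,359),(384,357)],.003)
l=show('lip',[(222,161),(182,228)],.004); k=show('back',[(300,203),(258,271)],.026)
for n,(u0,v0,u1,v1) in dict(sg=(212,180,235,212),bg=(170,200,195,228)).items():
    q=P[v0:v1,u0:u1].reshape(-1,3); q=q[q[:,2]>.07]; print(n,len(q),q.mean(0),q.max(0),q.min(0))
q=P[150:185,326:360].reshape(-1,3); print('rollers',q[q[:,2]>.02].mean(0), (q[:,2]>.02).sum())
q=P[150:240,305:372].reshape(-1,3)
# scene depth check
S=cloud('scene',np.load('scene0.npy')).reshape(-1,3)
s=S[(abs(S[:,0]-.52)<.06)&(abs(S[:,1]-.21)<.05)&(S[:,2]>.06)&(S[:,2]<.12)]; print('sg scene',len(s),s.mean(0),s.max(0),s.min(0))
s=S[(abs(S[:,0]-.65)<.12)&(abs(S[:,1]+.09)<.05)&(S[:,2]>.09)&(S[:,2]<.16)]; print('blade scene',len(s),s.mean(0),s.max(0),s.min(0))
```

```text
tray near [[0.38656211524119943, -0.036232070059993446], [0.38834806252683207, -0.24688316507724573]] [ 0.3875 -0.1416]
tray far [[0.7323240556226851, -0.03797412145215448], [0.7319780120731413, -0.24721165807786544]] [ 0.7322 -0.1426]
blade near,far [[0.5499226182578199, -0.07949906431549666], [0.7202905291055454, -0.07903437379160569]] [ 0.6351 -0.0793]
mat [[0.5673528306365153, 0.11849279643069113], [0.5595655458041944, 0.0011041168828953979], [0.40321375483428756, 0.013177996959377575], [0.4119623282840469, 0.13029971637849275]] [0.4855 0.0658]
lip [[0.6308991456674465, 0.29204974636145276], [0.5603178641252281, 0.3362673571679693]] [0.5956 0.3142]
back [[0.5744321067173019, 0.20879039514096323], [0.5049307112737201, 0.2547594114993486]] [0.5397 0.2318]
sg 60 [0.5084 0.2024 0.1648] [0.5385 0.2218 1.5619] [0.1821 0.0789 0.0707]
bg 57 [0.4774 0.3319 0.1171] [0.4954 0.3485 1.5619] [0.1821 0.0789 0.0704]
rollers [ 0.6264 -0.1563  0.0483] 481
sg scene 97 [0.5352 0.2084 0.0832] [0.5437 0.2233 0.0984] [0.52   0.198  0.0604]
blade scene 517 [ 0.6558 -0.0794  0.117 ] [ 0.736  -0.0697  0.1343] [ 0.556  -0.0845  0.09  ]
```

Run:
```python
from h import *
np.set_printoptions(precision=4,suppress=True)
T=toolT(); print(T)
yaw=lambda v:np.degrees(np.arctan2(v[1],v[0]))
print('z yaw',yaw(T[:3,2]),'y yaw',yaw(T[:3,1]), 'q1', np.degrees(-1.3976))
u=T[:3,:3].T@(np.array([.526,.209,.20])-T[:3,3]); print('shift mm',u*1000)
```

```text
[[-0.0003  0.9675  0.2531  0.1644]
 [ 0.0016  0.2531 -0.9675 -0.6284]
 [-1.      0.0001 -0.0016  0.2523]
 [ 0.      0.      0.      1.    ]]
z yaw -75.34161448274733 y yaw 14.658372679313157 q1 -80.07658144748385
shift mm [  53.5677  561.7723 -718.5602]
```

>>> servo_tool:
  targets:
    - {"linear": [2,22.5,-28.7],"rot": [0,0,0],"fingers": 100}
    - {"linear": [2,22.5,-28.7],"rot": [0,0,0],"fingers": 100}
    - {"linear": [2,22.5,-28.7],"rot": [0,0,0],"fingers": 100}
    - {"linear": [2,22.5,-28.7],"rot": [0,0,0],"fingers": 100}
    - {"linear": [2,22.5,-28.7],"rot": [0,0,0],"fingers": 100}
  newtons: 120

```text
time_s: 0.57
tcp_pos: [0.2372, -0.4598, 0.2427]
eef_rot: [0.559, 0.433, 0.56, -0.432]
force: [1.0, -0.3, -0.1]
gripper_width: 0.0852
```

>>> servo_tool:
  targets:
    - {"linear": [2,22.5,-28.7],"rot": [0,0,0],"fingers": 100}
    - {"linear": [2,22.5,-28.7],"rot": [0,0,0],"fingers": 100}
    - {"linear": [2,22.5,-28.7],"rot": [0,0,0],"fingers": 100}
    - {"linear": [2,22.5,-28.7],"rot": [0,0,0],"fingers": 100}
    - {"linear": [2,22.5,-28.7],"rot": [0,0,0],"fingers": 100}

```text
time_s: 0.98
tcp_pos: [0.3096, -0.2925, 0.233]
eef_rot: [0.56, 0.432, 0.56, -0.432]
force: [0.1, -0.5, -0.2]
gripper_width: 0.0853
```

>>> servo_tool:
  targets:
    - {"linear": [2,22.5,-28.7],"rot": [0,0,0],"fingers": 100}
    - {"linear": [2,22.5,-28.7],"rot": [0,0,0],"fingers": 100}
    - {"linear": [2,22.5,-28.7],"rot": [0,0,0],"fingers": 100}
    - {"linear": [2,22.5,-28.7],"rot": [0,0,0],"fingers": 100}
    - {"linear": [2,22.5,-28.7],"rot": [0,0,0],"fingers": 100}

```text
time_s: 1.4
tcp_pos: [0.3822, -0.1252, 0.2232]
eef_rot: [0.56, 0.432, 0.559, -0.432]
force: [1.2, -0.2, -0.2]
gripper_width: 0.0853
```

>>> servo_tool:
  targets:
    - {"linear": [2,22.5,-28.7],"rot": [0,0,0],"fingers": 100}
    - {"linear": [2,22.5,-28.7],"rot": [0,0,0],"fingers": 100}
    - {"linear": [2,22.5,-28.7],"rot": [0,0,0],"fingers": 100}
    - {"linear": [2,22.5,-28.7],"rot": [0,0,0],"fingers": 100}
    - {"linear": [2,22.5,-28.7],"rot": [0,0,0],"fingers": 100}

```text
time_s: 1.82
tcp_pos: [0.4547, 0.0423, 0.2131]
eef_rot: [0.56, 0.432, 0.56, -0.432]
force: [-0.1, -0.7, 0.4]
gripper_width: 0.0853
```

>>> servo_tool:
  targets:
    - {"linear": [2,22.5,-28.7],"rot": [0,0,0],"fingers": 100}
    - {"linear": [2,22.5,-28.7],"rot": [0,0,0],"fingers": 100}
    - {"linear": [2,22.5,-28.7],"rot": [0,0,0],"fingers": 100}
    - {"linear": [2,22.5,-28.7],"rot": [0,0,0],"fingers": 100}
    - {"linear": [2,22.5,-28.7],"rot": [0,0,0],"fingers": 100}

```text
time_s: 2.23
tcp_pos: [0.5272, 0.2095, 0.2028]
eef_rot: [0.56, 0.432, 0.56, -0.432]
force: [-0.2, 0.2, 0.7]
gripper_width: 0.0856
```

>>> servo_tool:
  targets:
    - {"linear": [0,0,0],"rot": [-0.0919,0,0],"fingers": 100}
    - {"linear": [0,0,0],"rot": [-0.0919,0,0],"fingers": 100}
    - {"linear": [0,0,0],"rot": [-0.0919,0,0],"fingers": 100}
    - {"linear": [0,0,0],"rot": [-0.0919,0,0],"fingers": 100}
    - {"linear": [0,0,0],"rot": [-0.0919,0,0],"fingers": 100}

```text
time_s: 2.65
tcp_pos: [0.5268, 0.2078, 0.2028]
eef_rot: [0.644, 0.292, 0.644, -0.292]
force: [0.5, 0.3, -0.3]
gripper_width: 0.0852
```

>>> servo_tool:
  targets:
    - {"linear": [0,0,0],"rot": [-0.0919,0,0],"fingers": 100}
    - {"linear": [0,0,0],"rot": [-0.0919,0,0],"fingers": 100}
    - {"linear": [0,0,0],"rot": [-0.0919,0,0],"fingers": 100}
    - {"linear": [0,0,0],"rot": [0,0,0],"fingers": 100}
    - {"linear": [0,0,0],"rot": [0,0,0],"fingers": 100}

```text
time_s: 3.07
tcp_pos: [0.5269, 0.2076, 0.203]
eef_rot: [0.677, 0.203, 0.678, -0.203]
force: [-0.6, 1.3, 0.9]
gripper_width: 0.0855
```

Run:
```python
from h import *
np.set_printoptions(precision=4,suppress=True)
o=sensors.get_obs(); T=toolT(o); print(o['time_s'],T,o['force'])
i,d=imaging.get_image('wrist'); np.save('w1.npy',d); np.save('T1.npy',T); cv2.imwrite('pics/w1.png',i[:,:,::-1])
j,e=imaging.get_image('top'); np.save('top1.npy',e); cv2.imwrite('pics/top1.png',j[:,:,::-1])
```

```text
3.0667 [[-0.0005  0.5498  0.8353  0.5269]
 [-0.0001  0.8353 -0.5498  0.2076]
 [-1.     -0.0004 -0.0003  0.203 ]
 [ 0.      0.      0.      1.    ]] [-0.5919  1.2558  0.8871]
```

View pics/w1.png

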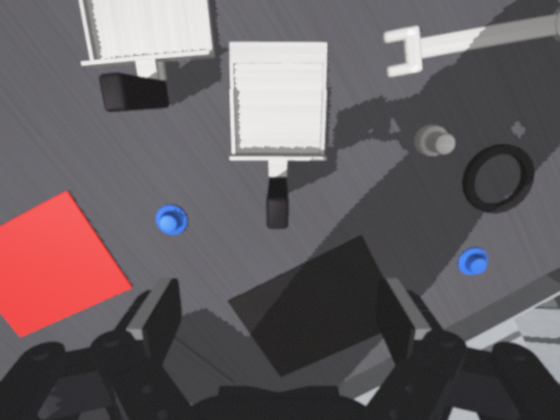

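The wrist view shows the small scoop straight ahead. Its lip edge is at (230,42)-(327,42), its back wall top at (229,158)-(326,158), and the grip's lower end at (267,228)-(288,228). I'll fit the pose from these points.

Run:
```python
from h import *
from scipy.optimize import least_squares
np.set_printoptions(precision=4,suppress=True)
T=np.load('T1.npy')
B=np.array([[56,42,0],[56,-42,0],[-42,42,26],[-42,-42,26],[-81,8,95],[-81,-8,95]])/1e3
uv=np.array([[230,42],[327,42],[229,159],[326,159],[267,228],[288,228]],float)
def W(p): 
    c,s=np.cos(p[2]),np.sin(p[2]); return B@np.array([[c,s,0],[-s,c,0],[0,0,1]])+[p[0],p[1],p[3]]
f=lambda p:(proj('wrist',W(p),T)-uv).ravel()
r=least_squares(f,[.564,.267,.99,0]); print(r.x,r.fun.reshape(-1,2))
g=lambda p:(proj('wrist',W([*p,0]),T)-uv).ravel()
r=least_squares(g,[.564,.267,.99]); p=r.x; print('z=0',p,np.degrees(p[2]),r.fun.reshape(-1,2))
G=[p[0]-.069*np.cos(p[2]),p[1]-.069*np.sin(p[2])]; print('grip',G)
print('tool shift mm',T[:3,:3].T@(np.array([*G,.075])-T[:3,3])*1e3,'rotx',-(p[2]-np.arctan2(T[1,1],T[0,1])))
# tray/mat refined from top1
```

```text
[ 0.5682  0.2704  0.9844 -0.0018] [[-0.0385 -0.3505]
 [-0.4217  0.1697]
 [ 0.8587 -0.4147]
 [-0.3607  0.0357]
 [-0.6365  0.1827]
 [ 0.6046  0.2781]]
z=0 [0.5683 0.2706 0.9844] 56.40450852214673 [[-0.3174 -0.9748]
 [-0.1364 -0.4509]
 [ 0.5799 -0.3582]
 [-0.0822  0.095 ]
 [-0.7174  0.746 ]
 [ 0.6814  0.842 ]]
grip [np.float64(0.5300998228133947), np.float64(0.21312483407338756)]
tool shift mm [128.0362   6.4306  -0.345 ] rotx 0.004215709425444691
```

View pics/top1.png

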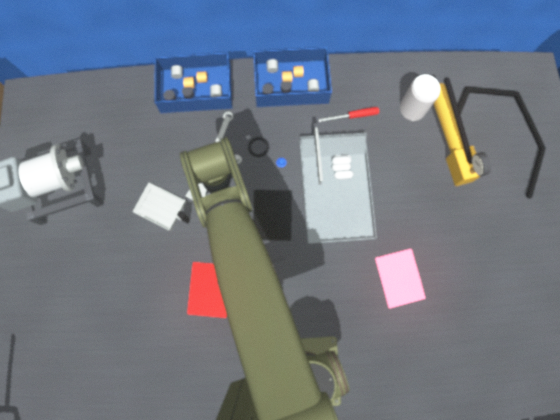

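The top view shows the tray clear, and the wrist fit is good to under 1 px. I'll go down and grasp now.

>>> servo_tool:
  targets:
    - {"linear": [10,6.4,0],"rot": [0,0,0],"fingers": 100}
    - {"linear": [30,0,0],"rot": [0,0,0],"fingers": 100}
    - {"linear": [30,0,0],"rot": [0,0,0],"fingers": 100}
    - {"linear": [20,0,0],"rot": [0,0,0],"fingers": 100}
    - {"linear": [20,0,0],"rot": [0,0,0],"fingers": 100}

```text
time_s: 3.58
tcp_pos: [0.5298, 0.2131, 0.0907]
eef_rot: [0.677, 0.202, 0.678, -0.203]
force: [-0.1, 0.4, -0.6]
gripper_width: 0.0855
```

>>> servo_tool:
  targets:
    - {"linear": [10,0,0],"rot": [0,0,0],"fingers": 100}
    - {"linear": [7,0,0],"rot": [0,0,0],"fingers": 100}
    - {"linear": [0,0,0],"rot": [0,0,0],"fingers": 100}
    - {"linear": [0,0,0],"rot": [0,0,0],"fingers": 50}
    - {"linear": [0,0,0],"rot": [0,0,0],"fingers": 0}
  newtons: 120

```text
time_s: 4.0
tcp_pos: [0.5317, 0.2134, 0.0778]
eef_rot: [0.678, 0.203, 0.677, -0.202]
force: [-0.1, -0.2, -0.3]
gripper_width: 0.0638
```

>>> servo_tool:
  targets:
    - {"linear": [0,0,0],"rot": [0,0,0],"fingers": 0}
    - {"linear": [0,0,0],"rot": [0,0,0],"fingers": 0}
    - {"linear": [0,0,0],"rot": [0,0,0],"fingers": 0}
    - {"linear": [0,0,0],"rot": [0,0,0],"fingers": 0}
    - {"linear": [0,0,0],"rot": [0,0,0],"fingers": 0}

```text
time_s: 4.42
tcp_pos: [0.5311, 0.2131, 0.0772]
eef_rot: [0.678, 0.202, 0.677, -0.202]
force: [-1.2, 0.4, 3.0]
gripper_width: 0.0146
```

>>> servo_tool:
  targets:
    - {"linear": [0,0,0],"rot": [0,0,0],"fingers": 0}
    - {"linear": [0,0,0],"rot": [0,0,0],"fingers": 0}
    - {"linear": [0,0,0],"rot": [0,0,0],"fingers": 0}
    - {"linear": [0,0,0],"rot": [0,0,0],"fingers": 0}
    - {"linear": [0,0,0],"rot": [0,0,0],"fingers": 0}

```text
time_s: 4.83
tcp_pos: [0.5311, 0.2132, 0.0772]
eef_rot: [0.678, 0.202, 0.677, -0.202]
force: [-1.4, -0.1, 5.2]
gripper_width: 0.0147
```

>>> servo_tool:
  targets:
    - {"linear": [-10,0,0],"rot": [0,0,0],"fingers": 0}
    - {"linear": [-20,0,0],"rot": [0,0,0],"fingers": 0}
    - {"linear": [-30,0,0],"rot": [0,0,0],"fingers": 0}
    - {"linear": [-30,0,0],"rot": [0,0,0],"fingers": 0}
    - {"linear": [-30,0,0],"rot": [0,0,0],"fingers": 0}

```text
time_s: 5.25
tcp_pos: [0.5295, 0.2126, 0.1964]
eef_rot: [0.677, 0.202, 0.678, -0.203]
force: [1.2, -0.5, -2.6]
gripper_width: 0.0146
```

>>> servo_tool:
  targets:
    - {"linear": [-30,0,0],"rot": [0.04,0,0],"fingers": 0}
    - {"linear": [0,0,0],"rot": [0.1,0,0],"fingers": 0}
    - {"linear": [0,0,0],"rot": [0.1,0,0],"fingers": 0}
    - {"linear": [0,0,0],"rot": [0.1,0,0],"fingers": 0}
    - {"linear": [0,0,0],"rot": [0.1,0,0],"fingers": 0}

```text
time_s: 5.67
tcp_pos: [0.5298, 0.2127, 0.2256]
eef_rot: [0.616, 0.346, 0.617, -0.347]
force: [-0.3, -0.0, -2.1]
gripper_width: 0.0146
```

>>> servo_tool:
  targets:
    - {"linear": [0,0,0],"rot": [0.11,0,0],"fingers": 0}
    - {"linear": [0,0,0],"rot": [0.11,0,0],"fingers": 0}
    - {"linear": [0,0,0],"rot": [0.11,0,0],"fingers": 0}
    - {"linear": [0,0,0],"rot": [0.11,0,0],"fingers": 0}
    - {"linear": [0,0,0],"rot": [0.104,0,0],"fingers": 0}

```text
time_s: 6.08
tcp_pos: [0.5297, 0.2127, 0.2253]
eef_rot: [0.5, 0.499, 0.501, -0.5]
force: [0.6, -0.6, -2.6]
gripper_width: 0.0144
```

>>> servo_tool:
  targets:
    - {"linear": [0,-3,12],"rot": [0,0,0],"fingers": 0}
    - {"linear": [0,-6,25],"rot": [0,0,0],"fingers": 0}
    - {"linear": [0,-6,25],"rot": [0,0,0],"fingers": 0}
    - {"linear": [0,-6,25],"rot": [0,0,0],"fingers": 0}
    - {"linear": [0,-6,25],"rot": [0,0,0],"fingers": 0}

```text
time_s: 6.5
tcp_pos: [0.503, 0.0992, 0.2255]
eef_rot: [0.502, 0.497, 0.503, -0.498]
force: [0.1, -0.5, -2.0]
gripper_width: 0.0147
```

>>> servo_tool:
  targets:
    - {"linear": [0,-6,25],"rot": [0,0,0],"fingers": 0}
    - {"linear": [0,-6,25],"rot": [0,0,0],"fingers": 0}
    - {"linear": [0,-6,25],"rot": [0,0,0],"fingers": 0}
    - {"linear": [0,-6,25],"rot": [0,0,0],"fingers": 0}
    - {"linear": [0,-6,25],"rot": [0,0,0],"fingers": 0}

```text
time_s: 6.92
tcp_pos: [0.4737, -0.026, 0.2257]
eef_rot: [0.502, 0.497, 0.503, -0.498]
force: [0.7, -0.4, -2.2]
gripper_width: 0.0148
```

>>> servo_tool:
  targets:
    - {"linear": [0,-6,25],"rot": [0,0,0],"fingers": 0}
    - {"linear": [0,-6,25],"rot": [0,0,0],"fingers": 0}
    - {"linear": [0,-6,25],"rot": [0,0,0],"fingers": 0}
    - {"linear": [0,-6,25],"rot": [0,0,0],"fingers": 0}
    - {"linear": [0,-3,12],"rot": [0,0,0],"fingers": 0}

```text
time_s: 7.33
tcp_pos: [0.4473, -0.1391, 0.2257]
eef_rot: [0.502, 0.498, 0.502, -0.499]
force: [0.7, -0.3, -1.6]
gripper_width: 0.0148
```

Run:
```python
from h import *
np.set_printoptions(precision=4,suppress=True)
o=sensors.get_obs(); T=toolT(o); print(o['time_s'],T,o['force'],o['gripper_width'])
i,d=imaging.get_image('wrist'); np.save('w2.npy',d); np.save('T2.npy',T); cv2.imwrite('pics/w2.png',cv2.resize(i[:,:,::-1],None,fx=1.4,fy=1.4))
c=lambda *a:[(125+x/3,120+y/3) for x,y in a]
print('rollers top0',onplane('top',c((621,124),(678,124),(628,163),(684,163)),.016))
print('slope bend line?',onplane('top',c((533,108),(723,100)),.013))
```

```text
7.3333 [[-0.0017  1.      0.0074  0.4473]
 [-0.0009  0.0074 -1.     -0.1391]
 [-1.     -0.0017  0.0009  0.2257]
 [ 0.      0.      0.      1.    ]] [ 0.7377 -0.2858 -1.5977] 0.014825176933230171
rollers top0 [[ 0.6438 -0.1323  0.016 ]
 [ 0.6406 -0.193   0.016 ]
 [ 0.6007 -0.1361  0.016 ]
 [ 0.5976 -0.1954  0.016 ]]
slope bend line? [[ 0.6674 -0.0407  0.013 ]
 [ 0.6657 -0.2445  0.013 ]]
```

View pics/w2.png

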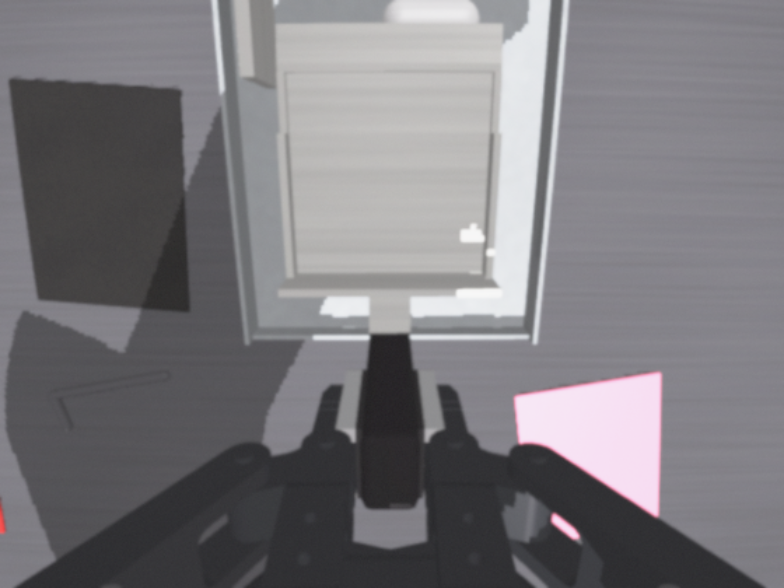

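The wrist view shows the scoop level and straight in the gripper. It is over the tray, and the first roller is just beyond the lip at around (432,12).

>>> servo_tool:
  targets:
    - {"linear": [0,-5,12],"rot": [0,0,0],"fingers": 0}
    - {"linear": [0,0,12],"rot": [0,0,0],"fingers": 0}
    - {"linear": [25,0,0],"rot": [0,0,0],"fingers": 0}
    - {"linear": [30,0,0],"rot": [0,0,0],"fingers": 0}
    - {"linear": [30,0,0],"rot": [0,0,0],"fingers": 0}

```text
time_s: 7.8
tcp_pos: [0.4445, -0.1613, 0.1412]
eef_rot: [0.503, 0.498, 0.501, -0.498]
force: [-0.2, -0.2, -2.9]
gripper_width: 0.0145
```

>>> servo_tool:
  targets:
    - {"linear": [25,0,0],"rot": [0,0,0],"fingers": 0}
    - {"linear": [15,0,0],"rot": [0,0,0],"fingers": 0}
    - {"linear": [10,0,0],"rot": [0,0,0],"fingers": 0}
    - {"linear": [5,0,0],"rot": [0,0,0],"fingers": 0}
    - {"linear": [0,0,0],"rot": [0,0,0],"fingers": 0}

```text
time_s: 8.22
tcp_pos: [0.4437, -0.1605, 0.0855]
eef_rot: [0.501, 0.498, 0.503, -0.498]
force: [-0.2, 0.6, -2.3]
gripper_width: 0.0145
```

>>> servo_tool:
  targets:
    - {"linear": [1,0,0],"rot": [0,0,0],"fingers": 0}
    - {"linear": [0,0,0],"rot": [0,0,0],"fingers": 0}
    - {"linear": [1,0,0],"rot": [0,0,0],"fingers": 0}
    - {"linear": [0,0,0],"rot": [0,0,0],"fingers": 0}
    - {"linear": [0,0,0],"rot": [0,0,0],"fingers": 0}

```text
time_s: 8.63
tcp_pos: [0.4446, -0.1608, 0.085]
eef_rot: [0.502, 0.498, 0.501, -0.498]
force: [-0.5, -1.0, -2.1]
gripper_width: 0.015
```

>>> servo_tool:
  targets:
    - {"linear": [1,0,2],"rot": [0,0,0],"fingers": 0}
    - {"linear": [0,0,0],"rot": [0,0,0],"fingers": 0}
    - {"linear": [0,0,0],"rot": [0,0,0],"fingers": 0}
    - {"linear": [0,0,0],"rot": [0,0,0],"fingers": 0}
    - {"linear": [0,0,0],"rot": [0,0,0],"fingers": 0}

```text
time_s: 9.05
tcp_pos: [0.4442, -0.1626, 0.0833]
eef_rot: [0.502, 0.498, 0.502, -0.498]
force: [0.4, 1.2, -2.3]
gripper_width: 0.0146
```

>>> servo_tool:
  targets:
    - {"linear": [1,0,0],"rot": [0,0,0],"fingers": 0}
    - {"linear": [0,0,0],"rot": [0,0,0],"fingers": 0}
    - {"linear": [0,0,0],"rot": [0,0,0],"fingers": 0}
    - {"linear": [0,0,0],"rot": [0,0,0],"fingers": 0}
    - {"linear": [0,0,0],"rot": [0,0,0],"fingers": 0}

```text
time_s: 9.47
tcp_pos: [0.4442, -0.1626, 0.0823]
eef_rot: [0.502, 0.498, 0.502, -0.498]
force: [-0.4, 0.0, -2.5]
gripper_width: 0.0145
```

>>> servo_tool:
  targets:
    - {"linear": [1,0,0],"rot": [0,0,0],"fingers": 0}
    - {"linear": [0,0,0],"rot": [0,0,0],"fingers": 0}
    - {"linear": [0,0,0],"rot": [0,0,0],"fingers": 0}
    - {"linear": [0,0,0],"rot": [0,0,0],"fingers": 0}
    - {"linear": [0,0,0],"rot": [0,0,0],"fingers": 0}

```text
time_s: 9.88
tcp_pos: [0.4442, -0.1626, 0.0813]
eef_rot: [0.502, 0.498, 0.502, -0.498]
force: [1.0, -0.0, -2.6]
gripper_width: 0.0146
```

>>> servo_tool:
  targets:
    - {"linear": [0.7,0,0],"rot": [0,0,0],"fingers": 0}
    - {"linear": [0,0,0],"rot": [0,0,0],"fingers": 0}
    - {"linear": [0,0,0],"rot": [0,0,0],"fingers": 0}
    - {"linear": [0,0,0],"rot": [0,0,0],"fingers": 0}
    - {"linear": [0,0,0],"rot": [0,0,0],"fingers": 0}

```text
time_s: 10.3
tcp_pos: [0.4442, -0.1626, 0.0806]
eef_rot: [0.502, 0.498, 0.502, -0.498]
force: [0.7, -0.4, -2.4]
gripper_width: 0.0146
```

>>> servo_tool:
  targets:
    - {"linear": [0,4,0],"rot": [0,0,0],"fingers": 0}
    - {"linear": [0,4,0],"rot": [0,0,0],"fingers": 0}
    - {"linear": [0,4,0],"rot": [0,0,0],"fingers": 0}
    - {"linear": [0,4,0],"rot": [0,0,0],"fingers": 0}
    - {"linear": [0,4,0],"rot": [0,0,0],"fingers": 0}

```text
time_s: 10.72
tcp_pos: [0.4648, -0.1625, 0.0807]
eef_rot: [0.502, 0.498, 0.502, -0.498]
force: [0.4, 0.6, -2.6]
gripper_width: 0.0144
```

>>> servo_tool:
  targets:
    - {"linear": [0,4,0],"rot": [0,0,0],"fingers": 0}
    - {"linear": [0,4,0],"rot": [0,0,0],"fingers": 0}
    - {"linear": [0,4,0],"rot": [0,0,0],"fingers": 0}
    - {"linear": [0,4,0],"rot": [0,0,0],"fingers": 0}
    - {"linear": [0,4,0],"rot": [0,0,0],"fingers": 0}

```text
time_s: 11.13
tcp_pos: [0.4845, -0.1623, 0.0805]
eef_rot: [0.502, 0.498, 0.502, -0.498]
force: [-0.4, -0.2, -3.0]
gripper_width: 0.0149
```

>>> servo_tool:
  targets:
    - {"linear": [0,4,0],"rot": [0,0,0],"fingers": 0}
    - {"linear": [0,4,0],"rot": [0,0,0],"fingers": 0}
    - {"linear": [0,4,0],"rot": [0,0,0],"fingers": 0}
    - {"linear": [0,4,0],"rot": [0,0,0],"fingers": 0}
    - {"linear": [0,4,0],"rot": [0,0,0],"fingers": 0}

```text
time_s: 11.55
tcp_pos: [0.5041, -0.1622, 0.0805]
eef_rot: [0.501, 0.498, 0.502, -0.499]
force: [-3.0, 0.2, -1.2]
gripper_width: 0.0145
```

>>> servo_tool:
  targets:
    - {"linear": [0,4,0],"rot": [0,0,0],"fingers": 0}
    - {"linear": [0,4,0],"rot": [0,0,0],"fingers": 0}
    - {"linear": [0,4,0],"rot": [0,0,0],"fingers": 0}
    - {"linear": [0,4,0],"rot": [0,0,0],"fingers": 0}
    - {"linear": [0,4,0],"rot": [0,0,0],"fingers": 0}

```text
time_s: 11.97
tcp_pos: [0.5246, -0.162, 0.0805]
eef_rot: [0.502, 0.498, 0.502, -0.498]
force: [-1.4, 0.5, -3.6]
gripper_width: 0.0148
```

>>> servo_tool:
  targets:
    - {"linear": [0,4,0],"rot": [0,0,0],"fingers": 0}
    - {"linear": [0,4,0],"rot": [0,0,0],"fingers": 0}
    - {"linear": [0,4,0],"rot": [0,0,0],"fingers": 0}
    - {"linear": [0,4,0],"rot": [0,0,0],"fingers": 0}
    - {"linear": [0,3,0],"rot": [0,0,0],"fingers": 0}

```text
time_s: 12.38
tcp_pos: [0.5436, -0.1619, 0.0805]
eef_rot: [0.502, 0.498, 0.502, -0.498]
force: [-0.9, -0.4, -2.5]
gripper_width: 0.0144
```

>>> servo_tool:
  targets:
    - {"linear": [0,2,0],"rot": [0,0,0],"fingers": 0}
    - {"linear": [0,2,0],"rot": [0,0,0],"fingers": 0}
    - {"linear": [0,0,0],"rot": [0,0,0],"fingers": 0}
    - {"linear": [0,0,0],"rot": [0,0,0],"fingers": 0}
    - {"linear": [0,0,0],"rot": [0,0,0],"fingers": 0}

```text
time_s: 12.8
tcp_pos: [0.5473, -0.1618, 0.0805]
eef_rot: [0.502, 0.498, 0.502, -0.498]
force: [0.4, -0.6, -4.1]
gripper_width: 0.0146
```

Run:
```python
from h import *
np.set_printoptions(precision=4,suppress=True)
o=sensors.get_obs(); T=toolT(o); print(o['time_s'],T[:3,3],o['force'],o['gripper_width'])
i,d=imaging.get_image('wrist'); np.save('w3.npy',d); np.save('T3.npy',T); cv2.imwrite('pics/w3.png',cv2.resize(i[:300,120:440,::-1],None,fx=2,fy=2))
```

```text
12.8 [ 0.5473 -0.1618  0.0805] [ 0.4097 -0.5582 -4.108 ] 0.014625921785604682
```

View pics/w3.png

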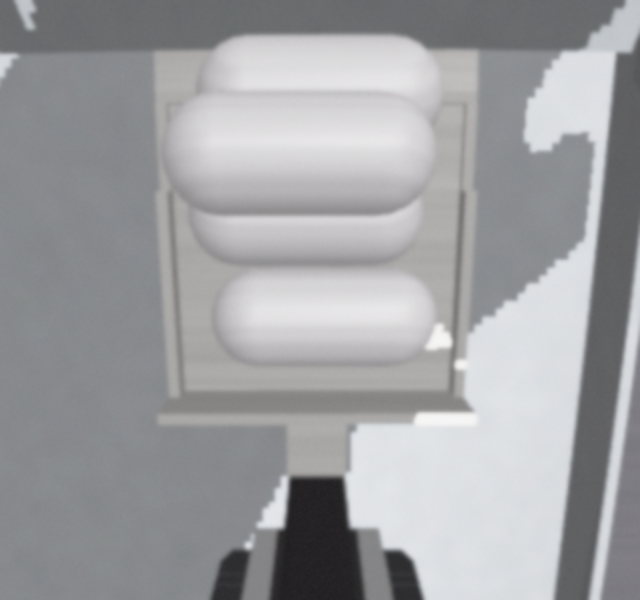

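The wrist view shows all four rollers in the scoop, with the top one at (300,150). There is still a gap behind the rear roller (320,315), so I'll push on slowly and watch the force.

>>> servo_tool:
  targets:
    - {"linear": [0,1.5,0],"rot": [0,0,0],"fingers": 0}
    - {"linear": [0,1.5,0],"rot": [0,0,0],"fingers": 0}
    - {"linear": [0,1,0],"rot": [0,0,0],"fingers": 0}
    - {"linear": [0,0,0],"rot": [0,0,0],"fingers": 0}
    - {"linear": [0,0,0],"rot": [0,0,0],"fingers": 0}

```text
time_s: 13.27
tcp_pos: [0.5513, -0.1619, 0.0806]
eef_rot: [0.502, 0.498, 0.502, -0.498]
force: [0.4, -0.1, -4.9]
gripper_width: 0.0151
```

>>> servo_tool:
  targets:
    - {"linear": [0,1.5,0],"rot": [0,0,0],"fingers": 0}
    - {"linear": [0,1.5,0],"rot": [0,0,0],"fingers": 0}
    - {"linear": [0,0,0],"rot": [0,0,0],"fingers": 0}
    - {"linear": [0,0,0],"rot": [0,0,0],"fingers": 0}
    - {"linear": [0,0,0],"rot": [0,0,0],"fingers": 0}

```text
time_s: 13.68
tcp_pos: [0.5543, -0.1618, 0.0806]
eef_rot: [0.502, 0.498, 0.502, -0.498]
force: [-0.0, 0.4, -4.4]
gripper_width: 0.0148
```

>>> servo_tool:
  targets:
    - {"linear": [0,1.5,0],"rot": [0,0,0],"fingers": 0}
    - {"linear": [0,1,0],"rot": [0,0,0],"fingers": 0}
    - {"linear": [0,0,0],"rot": [0,0,0],"fingers": 0}
    - {"linear": [0,0,0],"rot": [0,0,0],"fingers": 0}
    - {"linear": [0,0,0],"rot": [0,0,0],"fingers": 0}

```text
time_s: 14.1
tcp_pos: [0.5568, -0.1618, 0.0806]
eef_rot: [0.502, 0.498, 0.502, -0.498]
force: [0.9, -0.5, -4.3]
gripper_width: 0.0147
```

Run:
```python
from h import *
np.set_printoptions(precision=4,suppress=True)
o=sensors.get_obs(); T=toolT(o); print(o['time_s'],T[:3,3],o['force'],o['gripper_width'])
i,d=imaging.get_image('wrist'); cv2.imwrite('pics/w4.png',cv2.resize(i[:300,120:440,::-1],None,fx=2,fy=2))
```

```text
14.1 [ 0.5568 -0.1618  0.0806] [ 0.9411 -0.4657 -4.296 ] 0.014657575517114623
```

View pics/w4.png

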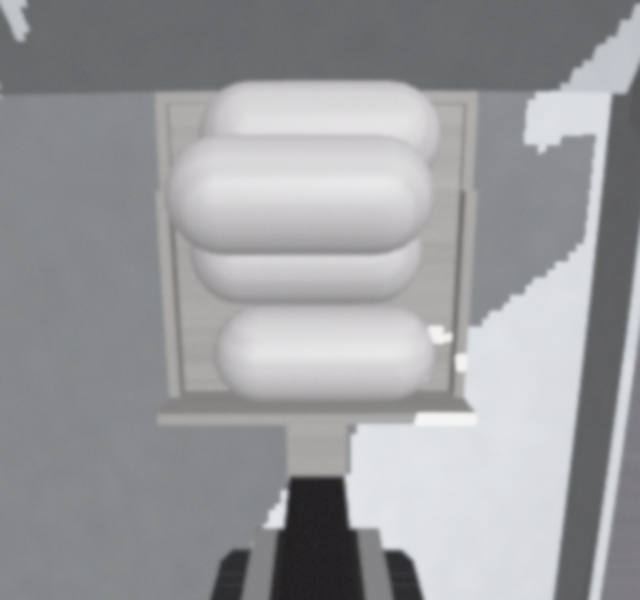

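The slope edge is at row 92, close to the front roller. The rear roller (row 352) is nearly at the back wall, and there is still some slack between the front and middle rollers.

>>> servo_tool:
  targets:
    - {"linear": [0,1,0],"rot": [0,0,0],"fingers": 0}
    - {"linear": [0,1,0],"rot": [0,0,0],"fingers": 0}
    - {"linear": [0,0,0],"rot": [0,0,0],"fingers": 0}
    - {"linear": [0,0,0],"rot": [0,0,0],"fingers": 0}
    - {"linear": [0,0,0],"rot": [0,0,0],"fingers": 0}

```text
time_s: 14.57
tcp_pos: [0.5587, -0.1618, 0.0806]
eef_rot: [0.502, 0.498, 0.502, -0.498]
force: [-1.7, -0.0, -4.2]
gripper_width: 0.0146
```

>>> servo_tool:
  targets:
    - {"linear": [0,1,0],"rot": [0,0,0],"fingers": 0}
    - {"linear": [0,1,0],"rot": [0,0,0],"fingers": 0}
    - {"linear": [0,0,0],"rot": [0,0,0],"fingers": 0}
    - {"linear": [0,0,0],"rot": [0,0,0],"fingers": 0}
    - {"linear": [0,0,0],"rot": [0,0,0],"fingers": 0}

```text
time_s: 14.98
tcp_pos: [0.5605, -0.1618, 0.0806]
eef_rot: [0.502, 0.498, 0.502, -0.498]
force: [-3.1, -0.3, -2.6]
gripper_width: 0.0145
```

>>> servo_tool:
  targets:
    - {"linear": [0,1,0],"rot": [0,0,0],"fingers": 0}
    - {"linear": [0,0,0],"rot": [0,0,0],"fingers": 0}
    - {"linear": [0,0,0],"rot": [0,0,0],"fingers": 0}
    - {"linear": [0,0,0],"rot": [0,0,0],"fingers": 0}
    - {"linear": [0,0,0],"rot": [0,0,0],"fingers": 0}

```text
time_s: 15.4
tcp_pos: [0.5608, -0.1618, 0.0807]
eef_rot: [0.501, 0.498, 0.502, -0.499]
force: [-7.1, 0.2, 0.4]
gripper_width: 0.0143
```

Contact reached 7 N at the home position, which puts the edge at about x = 0.667. Drawing back 40 mm.

>>> servo_tool:
  targets:
    - {"linear": [0,-1,0],"rot": [0,0,0],"fingers": 0}
    - {"linear": [0,-1.5,0],"rot": [0,0,0],"fingers": 0}
    - {"linear": [0,-2,0],"rot": [0,0,0],"fingers": 0}
    - {"linear": [0,-2.5,0],"rot": [0,0,0],"fingers": 0}
    - {"linear": [0,-3,0],"rot": [0,0,0],"fingers": 0}

```text
time_s: 15.82
tcp_pos: [0.5518, -0.1618, 0.0806]
eef_rot: [0.502, 0.498, 0.502, -0.498]
force: [0.4, -0.8, -4.6]
gripper_width: 0.0147
```

>>> servo_tool:
  targets:
    - {"linear": [0,-3,0],"rot": [0,0,0],"fingers": 0}
    - {"linear": [0,-3,0],"rot": [0,0,0],"fingers": 0}
    - {"linear": [0,-3,0],"rot": [0,0,0],"fingers": 0}
    - {"linear": [0,-3,0],"rot": [0,0,0],"fingers": 0}
    - {"linear": [0,-3,0],"rot": [0,0,0],"fingers": 0}

```text
time_s: 16.23
tcp_pos: [0.5364, -0.162, 0.0807]
eef_rot: [0.502, 0.498, 0.502, -0.498]
force: [0.0, 0.0, -5.1]
gripper_width: 0.0148
```

>>> servo_tool:
  targets:
    - {"linear": [0,-3,0],"rot": [0,0,0],"fingers": 0}
    - {"linear": [0,-3,0],"rot": [0,0,0],"fingers": 0}
    - {"linear": [0,-3,0],"rot": [0,0,0],"fingers": 0}
    - {"linear": [0,-3,0],"rot": [0,0,0],"fingers": 0}
    - {"linear": [0,-2,0],"rot": [0,0,0],"fingers": 0}

```text
time_s: 16.65
tcp_pos: [0.5224, -0.1621, 0.0806]
eef_rot: [0.502, 0.498, 0.502, -0.498]
force: [0.4, 0.1, -5.2]
gripper_width: 0.0149
```

>>> servo_tool:
  targets:
    - {"linear": [0,-1,0],"rot": [0,0,0],"fingers": 0}
    - {"linear": [0,0,0],"rot": [0,0,0],"fingers": 0}
    - {"linear": [0,0,0],"rot": [0,0,0],"fingers": 0}
    - {"linear": [0,0,0],"rot": [0,0,0],"fingers": 0}
    - {"linear": [0,0,0],"rot": [0,0,0],"fingers": 0}

```text
time_s: 17.07
tcp_pos: [0.5218, -0.1621, 0.0806]
eef_rot: [0.502, 0.498, 0.502, -0.498]
force: [-0.0, -0.0, -5.4]
gripper_width: 0.0147
```

Run:
```python
from h import *
np.set_printoptions(precision=4,suppress=True)
o=sensors.get_obs(); T=toolT(o); print(o['time_s'],T[:3,3],o['force'],o['gripper_width'])
i,d=imaging.get_image('wrist'); np.save('w5.npy',d); np.save('T5.npy',T); cv2.imwrite('pics/w5.png',cv2.resize(i[:300,120:440,::-1],None,fx=2,fy=2))
```

```text
17.0667 [ 0.5218 -0.1621  0.0806] [-0.0415 -0.0221 -5.3536] 0.014674045347714165
```

View pics/w5.png

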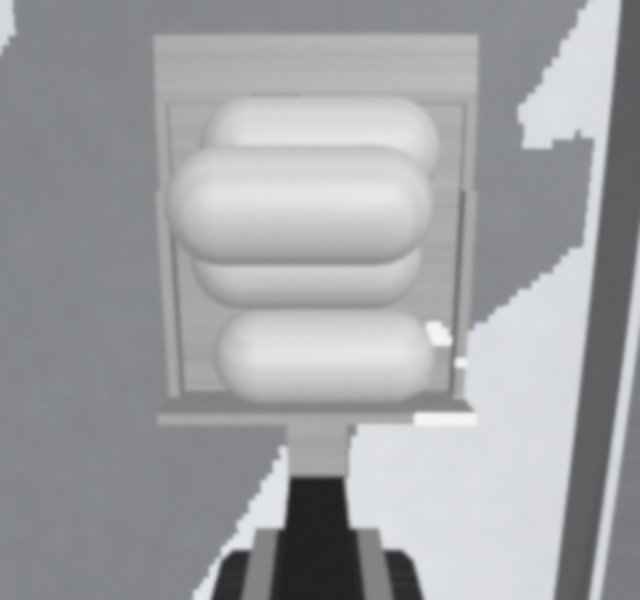

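The view shows all four rollers seated, with three in the pocket and the fourth on top at row 205. Lifting gently to 50 mm.

>>> servo_tool:
  targets:
    - {"linear": [-2,0,0],"rot": [0,0,0],"fingers": 0}
    - {"linear": [-4,0,0],"rot": [0,0,0],"fingers": 0}
    - {"linear": [-5,0,0],"rot": [0,0,0],"fingers": 0}
    - {"linear": [-5,0,0],"rot": [0,0,0],"fingers": 0}
    - {"linear": [-5,0,0],"rot": [0,0,0],"fingers": 0}

```text
time_s: 17.53
tcp_pos: [0.522, -0.1622, 0.1025]
eef_rot: [0.502, 0.498, 0.502, -0.498]
force: [0.5, -0.0, -5.9]
gripper_width: 0.0144
```

>>> servo_tool:
  targets:
    - {"linear": [-5,0,0],"rot": [0,0,0],"fingers": 0}
    - {"linear": [-5,0,0],"rot": [0,0,0],"fingers": 0}
    - {"linear": [-5,0,0],"rot": [0,0,0],"fingers": 0}
    - {"linear": [-4.5,0,0],"rot": [0,0,0],"fingers": 0}
    - {"linear": [-3,0,0],"rot": [0,0,0],"fingers": 0}

```text
time_s: 17.95
tcp_pos: [0.522, -0.1622, 0.125]
eef_rot: [0.502, 0.498, 0.501, -0.498]
force: [0.0, 0.6, -5.4]
gripper_width: 0.0148
```

>>> servo_tool:
  targets:
    - {"linear": [-2,0,0],"rot": [0,0,0],"fingers": 0}
    - {"linear": [-1,0,0],"rot": [0,0,0],"fingers": 0}
    - {"linear": [0,0,0],"rot": [0,0,0],"fingers": 0}
    - {"linear": [0,0,0],"rot": [0,0,0],"fingers": 0}
    - {"linear": [0,0,0],"rot": [0,0,0],"fingers": 0}

```text
time_s: 18.37
tcp_pos: [0.5215, -0.162, 0.1267]
eef_rot: [0.501, 0.498, 0.502, -0.498]
force: [0.1, 0.4, -4.4]
gripper_width: 0.0147
```

Run:
```python
from h import *
np.set_printoptions(precision=4,suppress=True)
o=sensors.get_obs(); T=toolT(o); print(o['time_s'],T,o['force'],o['gripper_width'])
i,d=imaging.get_image('wrist'); np.save('w6.npy',d); np.save('T6.npy',T); cv2.imwrite('pics/w6.png',cv2.resize(i[:300,120:440,::-1],None,fx=2,fy=2))
a=cv2.imread('pics/w5.png').astype(int);b=cv2.imread('pics/w6.png').astype(int); print('roller region diff',abs(a-b)[100:400,180:440].mean())
# geometry from depth: in scoop frame approx
for nm in('5','6'):
    T=np.load(f'T{nm}.npy'); P=cloud('wrist',np.load(f'w{nm}.npy'),T)
    pts={'lip':(278,20),'backtop':(200,208),'floorRear':(210,160),'toproller':(270,103),'rear':(282,178)}
    for k,(u,v) in pts.items(): print(nm,k,np.median(P[v-1:v+2,u-2:u+3].reshape(-1,3),0)-T[:3,3])
s,_=imaging.get_image('scene'); cv2.imwrite('pics/s6.png',cv2.resize(s[150:370,150:400,::-1],None,fx=2.6,fy=2.6,interpolation=cv2.INTER_CUBIC))
```

```text
18.3667 [[-0.0007  1.      0.007   0.5215]
 [ 0.0003  0.007  -1.     -0.162 ]
 [-1.     -0.0007 -0.0003  0.1267]
 [ 0.      0.      0.      1.    ]] [ 0.1012  0.4293 -4.4429] 0.0146668744475073
roller region diff 3.8334871794871797
5 lip [ 0.1214  0.0016 -0.0757]
5 backtop [ 0.0268  0.042  -0.051 ]
5 floorRear [ 0.0489  0.0399 -0.0744]
5 toproller [ 0.0801  0.0046 -0.0266]
5 rear [ 0.0438 -0.001  -0.0491]
6 lip [ 0.1213  0.0016 -0.0759]
6 backtop [ 0.0271  0.042  -0.0509]
6 floorRear [ 0.0487  0.0401 -0.0743]
6 toproller [ 0.0801  0.0046 -0.0263]
6 rear [ 0.0436 -0.001  -0.0492]
```

Nothing shifted in the lift, and the underside is at 49.5 mm. Striking along +y.

>>> servo_tool:
  targets:
    - {"linear": [0,0,-1],"rot": [0,0,0],"fingers": 0}
    - {"linear": [0,0,-2],"rot": [0,0,0],"fingers": 0}
    - {"linear": [0,0,-3],"rot": [0,0,0],"fingers": 0}
    - {"linear": [0,0,-4],"rot": [0,0,0],"fingers": 0}
    - {"linear": [0,0,-4],"rot": [0,0,0],"fingers": 0}

```text
time_s: 18.88
tcp_pos: [0.5216, -0.1476, 0.1271]
eef_rot: [0.502, 0.498, 0.502, -0.498]
force: [-0.2, -0.0, -5.1]
gripper_width: 0.0144
```

>>> servo_tool:
  targets:
    - {"linear": [0,0,-4],"rot": [0,0,0],"fingers": 0}
    - {"linear": [0,0,-4],"rot": [0,0,0],"fingers": 0}
    - {"linear": [0,0,-3],"rot": [0,0,0],"fingers": 0}
    - {"linear": [0,0,-3],"rot": [0,0,0],"fingers": 0}
    - {"linear": [0,0,-3],"rot": [0,0,0],"fingers": 0}

```text
time_s: 19.3
tcp_pos: [0.5215, -0.1307, 0.1272]
eef_rot: [0.502, 0.498, 0.502, -0.498]
force: [-0.6, -0.4, -5.9]
gripper_width: 0.0148
```

>>> servo_tool:
  targets:
    - {"linear": [0,0,-3],"rot": [0,0,0],"fingers": 0}
    - {"linear": [0,0,-3],"rot": [0,0,0],"fingers": 0}
    - {"linear": [0,0,-3],"rot": [0,0,0],"fingers": 0}
    - {"linear": [0,0,-3],"rot": [0,0,0],"fingers": 0}
    - {"linear": [0,0,-3],"rot": [0,0,0],"fingers": 0}

```text
time_s: 19.72
tcp_pos: [0.5214, -0.1158, 0.1271]
eef_rot: [0.502, 0.498, 0.502, -0.498]
force: [0.8, 0.7, -5.8]
gripper_width: 0.0146
```

>>> servo_tool:
  targets:
    - {"linear": [0,0,-3],"rot": [0,0,0],"fingers": 0}
    - {"linear": [0,0,-3],"rot": [0,0,0],"fingers": 0}
    - {"linear": [0,0,-3],"rot": [0,0,0],"fingers": 0}
    - {"linear": [0,0,-3],"rot": [0,0,0],"fingers": 0}
    - {"linear": [0,0,-3],"rot": [0,0,0],"fingers": 0}

```text
time_s: 20.13
tcp_pos: [0.5213, -0.1008, 0.1271]
eef_rot: [0.502, 0.498, 0.502, -0.498]
force: [-0.3, -0.2, -5.1]
gripper_width: 0.0147
```

>>> servo_tool:
  targets:
    - {"linear": [0,0,-3],"rot": [0,0,0],"fingers": 0}
    - {"linear": [0,0,-3],"rot": [0,0,0],"fingers": 0}
    - {"linear": [0,0,-3],"rot": [0,0,0],"fingers": 0}
    - {"linear": [0,0,-3],"rot": [0,0,0],"fingers": 0}
    - {"linear": [0,0,-3],"rot": [0,0,0],"fingers": 0}

```text
time_s: 20.55
tcp_pos: [0.5212, -0.0857, 0.1272]
eef_rot: [0.502, 0.498, 0.502, -0.498]
force: [-0.5, -0.3, -5.2]
gripper_width: 0.0148
```

>>> servo_tool:
  targets:
    - {"linear": [0,0,-3],"rot": [0,0,0],"fingers": 0}
    - {"linear": [0,0,-3],"rot": [0,0,0],"fingers": 0}
    - {"linear": [0,0,-3],"rot": [0,0,0],"fingers": 0}
    - {"linear": [0,0,-3],"rot": [0,0,0],"fingers": 0}
    - {"linear": [0,0,-3],"rot": [0,0,0],"fingers": 0}

```text
time_s: 20.97
tcp_pos: [0.5212, -0.0708, 0.1272]
eef_rot: [0.502, 0.498, 0.502, -0.498]
force: [0.3, 0.3, -3.9]
gripper_width: 0.0147
```

>>> servo_tool:
  targets:
    - {"linear": [0,0,-3],"rot": [0,0,0],"fingers": 0}
    - {"linear": [0,0,-3],"rot": [0,0,0],"fingers": 0}
    - {"linear": [0,0,-3],"rot": [0,0,0],"fingers": 0}
    - {"linear": [0,0,-3],"rot": [0,0,0],"fingers": 0}
    - {"linear": [0,0,-3],"rot": [0,0,0],"fingers": 0}

```text
time_s: 21.38
tcp_pos: [0.521, -0.0558, 0.1272]
eef_rot: [0.502, 0.498, 0.502, -0.498]
force: [-0.1, 0.0, -4.3]
gripper_width: 0.0144
```

>>> servo_tool:
  targets:
    - {"linear": [0,0,-3],"rot": [0,0,0],"fingers": 0}
    - {"linear": [0,0,-3],"rot": [0,0,0],"fingers": 0}
    - {"linear": [0,0,-3],"rot": [0,0,0],"fingers": 0}
    - {"linear": [0,0,-3],"rot": [0,0,0],"fingers": 0}
    - {"linear": [0,0,-3],"rot": [0,0,0],"fingers": 0}

```text
time_s: 21.8
tcp_pos: [0.5209, -0.0408, 0.1271]
eef_rot: [0.502, 0.498, 0.502, -0.498]
force: [-1.1, -0.2, -3.6]
gripper_width: 0.0145
```

>>> servo_tool:
  targets:
    - {"linear": [0,0,-3],"rot": [0,0,0],"fingers": 0}
    - {"linear": [0,0,-3],"rot": [0,0,0],"fingers": 0}
    - {"linear": [0,0,-3],"rot": [0,0,0],"fingers": 0}
    - {"linear": [0,0,-3],"rot": [0,0,0],"fingers": 0}
    - {"linear": [0,0,-3],"rot": [0,0,0],"fingers": 0}

```text
time_s: 22.22
tcp_pos: [0.5208, -0.0258, 0.1271]
eef_rot: [0.502, 0.498, 0.502, -0.498]
force: [0.2, 0.4, -5.0]
gripper_width: 0.0144
```

>>> servo_tool:
  targets:
    - {"linear": [0,0,-2],"rot": [0,0,0],"fingers": 0}
    - {"linear": [0,0,-1],"rot": [0,0,0],"fingers": 0}
    - {"linear": [0,0,0],"rot": [0,0,0],"fingers": 0}
    - {"linear": [0,0,0],"rot": [0,0,0],"fingers": 0}
    - {"linear": [0,0,0],"rot": [0,0,0],"fingers": 0}

```text
time_s: 22.63
tcp_pos: [0.5208, -0.0232, 0.1271]
eef_rot: [0.502, 0.498, 0.502, -0.498]
force: [0.9, -0.4, -4.9]
gripper_width: 0.0146
```

Run:
```python
from h import *
np.set_printoptions(precision=4,suppress=True)
o=sensors.get_obs(); T=toolT(o); print(o['time_s'],T,o['force'],o['gripper_width'])
i,d=imaging.get_image('wrist'); np.save('w7.npy',d); np.save('T7.npy',T)
s,_=imaging.get_image('scene')
a=cv2.resize(i[:300,:,::-1],(740,396)); b=cv2.resize(s[180:370,150:400,::-1],None,fx=1.05,fy=1.05)
c=np.zeros((596,740,3),np.uint8); c[:396]=a; c[396:396+b.shape[0],:b.shape[1]]=b[:200]
cv2.imwrite('pics/w7.png',c)
```

```text
22.6333 [[ 0.      1.      0.0069  0.5208]
 [-0.0001  0.0069 -1.     -0.0232]
 [-1.      0.      0.0001  0.1271]
 [ 0.      0.      0.      1.    ]] [ 0.9351 -0.4258 -4.8981] 0.014554904727164288
```

View pics/w7.png

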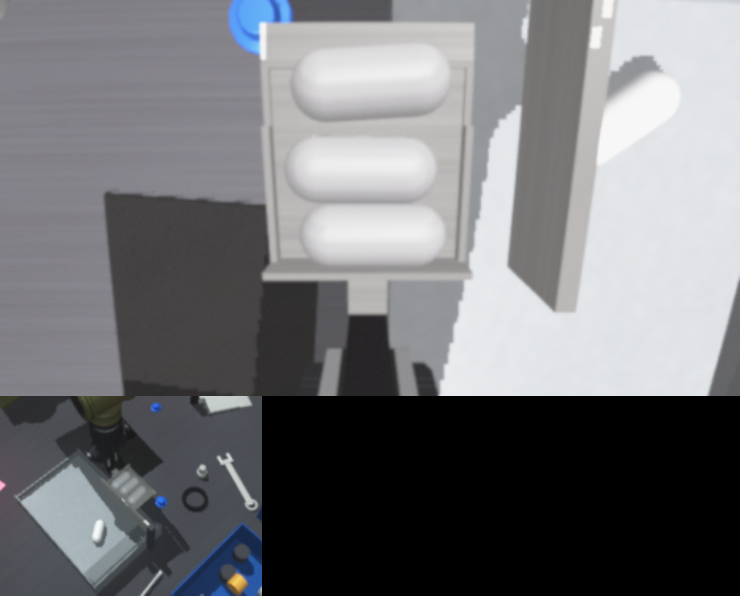

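The fourth roller lies in the tray (640,115), and three are in the scoop. I'll check that the front one sits inside the ridge.

Run:
```python
from h import *
np.set_printoptions(precision=4,suppress=True)
T=np.load('T7.npy'); P=cloud('wrist',np.load('w7.npy'),T)
Q=P-(T[:3,3]+[.068,0,-.077])
k=560/740; 
sel=Q[:215,195:360].reshape(-1,3)
for lo,hi in((-.045,-.012),(-.012,.014),(.014,.06)):
    s=sel[(sel[:,0]>lo)&(sel[:,0]<hi)&(sel[:,2]>.015)&(abs(sel[:,1])<.04)]
    t=s[s[:,2]>np.percentile(s[:,2],85)]; print(len(s),'crest',t.mean(0),s[:,1].min(),s[:,1].max(),s[:,0].max())
m=onplane('top',[(125+x/3,120+y/3) for x,y in((388,210),(500,211),(498,359),(384,357))],.003).mean(0)
print('mat',m,'from wrist', onplane('wrist',[(107*k,192*k)],.003,T))
print('shift from origin', m-(T[:3,3]+[.068,0,0]))
```

```text
6607 crest [-0.0264 -0.0009  0.0281] -0.039982462828415444 0.03997787770254982 -0.012029827779523772
5290 crest [0.0019 0.0037 0.0594] -0.02534820091754944 0.03362220472582016 0.012441314695534111
6159 crest [0.031  0.0013 0.0284] -0.029139227448721744 0.029879371495991628 0.045101888007290425
mat [0.4855 0.0658 0.003 ] from wrist [[0.5716 0.1196 0.003 ]]
shift from origin [-0.1032  0.089  -0.1241]
```

All three crests are at about 28 mm and inside the ridge (the middle mean was thrown off by invalid pixels at the camera position, and its apparent size matches its neighbours). On to the mat.

>>> servo_tool:
  targets:
    - {"linear": [0,-1.5,-1.3],"rot": [0,0,0],"fingers": 0}
    - {"linear": [0,-3,-2.7],"rot": [0,0,0],"fingers": 0}
    - {"linear": [0,-5,-4.4],"rot": [0,0,0],"fingers": 0}
    - {"linear": [0,-5,-4.4],"rot": [0,0,0],"fingers": 0}
    - {"linear": [0,-5,-4.4],"rot": [0,0,0],"fingers": 0}

```text
time_s: 23.15
tcp_pos: [0.5003, -0.0055, 0.127]
eef_rot: [0.502, 0.498, 0.502, -0.498]
force: [0.6, 0.0, -4.4]
gripper_width: 0.0146
```

>>> servo_tool:
  targets:
    - {"linear": [0,-5,-4.4],"rot": [0,0,0],"fingers": 0}
    - {"linear": [0,-5,-4.4],"rot": [0,0,0],"fingers": 0}
    - {"linear": [0,-5,-4.4],"rot": [0,0,0],"fingers": 0}
    - {"linear": [0,-5,-4.4],"rot": [0,0,0],"fingers": 0}
    - {"linear": [0,-5,-4.4],"rot": [0,0,0],"fingers": 0}

```text
time_s: 23.57
tcp_pos: [0.4754, 0.0163, 0.1272]
eef_rot: [0.502, 0.498, 0.502, -0.498]
force: [-0.2, -0.5, -5.4]
gripper_width: 0.0143
```

>>> servo_tool:
  targets:
    - {"linear": [0,-5,-4.4],"rot": [0,0,0],"fingers": 0}
    - {"linear": [0,-5,-4.4],"rot": [0,0,0],"fingers": 0}
    - {"linear": [0,-5,-4.4],"rot": [0,0,0],"fingers": 0}
    - {"linear": [0,-5,-4.4],"rot": [0,0,0],"fingers": 0}
    - {"linear": [0,-5,-4.4],"rot": [0,0,0],"fingers": 0}

```text
time_s: 23.98
tcp_pos: [0.4503, 0.038, 0.1271]
eef_rot: [0.502, 0.498, 0.502, -0.498]
force: [0.0, 0.7, -5.1]
gripper_width: 0.0152
```

>>> servo_tool:
  targets:
    - {"linear": [0,-5,-4.4],"rot": [0,0,0],"fingers": 0}
    - {"linear": [0,-5,-4.4],"rot": [0,0,0],"fingers": 0}
    - {"linear": [0,-5,-4.4],"rot": [0,0,0],"fingers": 0}
    - {"linear": [0,-5,-4.4],"rot": [0,0,0],"fingers": 0}
    - {"linear": [0,-5,-4.4],"rot": [0,0,0],"fingers": 0}

```text
time_s: 24.4
tcp_pos: [0.4251, 0.0599, 0.1271]
eef_rot: [0.502, 0.498, 0.502, -0.498]
force: [0.7, -0.7, -4.6]
gripper_width: 0.0149
```

>>> servo_tool:
  targets:
    - {"linear": [0,-4,-3.5],"rot": [0,0,0],"fingers": 0}
    - {"linear": [0,-2.5,-2],"rot": [0,0,0],"fingers": 0}
    - {"linear": [0,-1.5,-1],"rot": [0,0,0],"fingers": 0}
    - {"linear": [0,0,0],"rot": [0,0,0],"fingers": 0}
    - {"linear": [0,0,0],"rot": [0,0,0],"fingers": 0}

```text
time_s: 24.82
tcp_pos: [0.4178, 0.0659, 0.1272]
eef_rot: [0.502, 0.498, 0.502, -0.498]
force: [-0.4, -0.2, -4.7]
gripper_width: 0.0149
```

>>> servo_tool:
  targets:
    - {"linear": [2,0,0],"rot": [0,0,0],"fingers": 0}
    - {"linear": [4,0,0],"rot": [0,0,0],"fingers": 0}
    - {"linear": [5,0,0],"rot": [0,0,0],"fingers": 0}
    - {"linear": [5,0,0],"rot": [0,0,0],"fingers": 0}
    - {"linear": [5,0,0],"rot": [0,0,0],"fingers": 0}

```text
time_s: 25.23
tcp_pos: [0.4174, 0.0658, 0.1053]
eef_rot: [0.501, 0.498, 0.502, -0.499]
force: [0.1, -0.3, -4.3]
gripper_width: 0.0146
```

>>> servo_tool:
  targets:
    - {"linear": [5,0,0],"rot": [0,0,0],"fingers": 0}
    - {"linear": [5,0,0],"rot": [0,0,0],"fingers": 0}
    - {"linear": [5,0,0],"rot": [0,0,0],"fingers": 0}
    - {"linear": [4,0,0],"rot": [0,0,0],"fingers": 0}
    - {"linear": [3,0,0],"rot": [0,0,0],"fingers": 0}

```text
time_s: 25.65
tcp_pos: [0.4174, 0.0659, 0.0834]
eef_rot: [0.502, 0.498, 0.502, -0.498]
force: [0.1, -0.4, -5.6]
gripper_width: 0.0148
```

>>> servo_tool:
  targets:
    - {"linear": [1,0,0],"rot": [0,0,0],"fingers": 0}
    - {"linear": [1,0,0],"rot": [0,0,0],"fingers": 0}
    - {"linear": [0.7,0,0],"rot": [0,0,0],"fingers": 0}
    - {"linear": [0,0,0],"rot": [0,0,0],"fingers": 0}
    - {"linear": [0,0,0],"rot": [0,0,0],"fingers": 0}

```text
time_s: 26.07
tcp_pos: [0.4178, 0.0659, 0.0817]
eef_rot: [0.502, 0.498, 0.502, -0.498]
force: [0.5, 0.2, -4.6]
gripper_width: 0.0149
```

>>> servo_tool:
  targets:
    - {"linear": [0.7,0,0],"rot": [0,0,0],"fingers": 0}
    - {"linear": [0.5,0,0],"rot": [0,0,0],"fingers": 0}
    - {"linear": [0,0,0],"rot": [0,0,0],"fingers": 0}
    - {"linear": [0,0,0],"rot": [0,0,0],"fingers": 0}
    - {"linear": [0,0,0],"rot": [0,0,0],"fingers": 0}

```text
time_s: 26.48
tcp_pos: [0.4178, 0.0659, 0.0804]
eef_rot: [0.502, 0.498, 0.502, -0.498]
force: [0.6, -0.2, -4.3]
gripper_width: 0.0148
```

>>> servo_tool:
  targets:
    - {"linear": [0.4,0,0],"rot": [0,0,0],"fingers": 0}
    - {"linear": [0,0,0],"rot": [0,0,0],"fingers": 0}
    - {"linear": [0,0,0],"rot": [0,0,0],"fingers": 0}
    - {"linear": [0,0,0],"rot": [0,0,0],"fingers": 0}
    - {"linear": [0,0,0],"rot": [0,0,0],"fingers": 0}

```text
time_s: 26.9
tcp_pos: [0.4178, 0.0659, 0.0802]
eef_rot: [0.502, 0.498, 0.502, -0.498]
force: [-1.9, -0.3, 0.2]
gripper_width: 0.0145
```

Contact at 0.0802 as predicted. I'll open gradually, then withdraw upward.

>>> servo_tool:
  targets:
    - {"linear": [0,0,0],"rot": [0,0,0],"fingers": 25}
    - {"linear": [0,0,0],"rot": [0,0,0],"fingers": 35}
    - {"linear": [0,0,0],"rot": [0,0,0],"fingers": 45}
    - {"linear": [0,0,0],"rot": [0,0,0],"fingers": 60}
    - {"linear": [0,0,0],"rot": [0,0,0],"fingers": 60}
  newtons: 20

```text
time_s: 27.32
tcp_pos: [0.4179, 0.0659, 0.0801]
eef_rot: [0.502, 0.498, 0.502, -0.498]
force: [0.0, 0.0, 0.0]
gripper_width: 0.0512
```

>>> servo_tool:
  targets:
    - {"linear": [0,0,0],"rot": [0,0,0],"fingers": 80}
    - {"linear": [0,0,0],"rot": [0,0,0],"fingers": 80}
    - {"linear": [0,0,0],"rot": [0,0,0],"fingers": 80}
    - {"linear": [0,0,0],"rot": [0,0,0],"fingers": 80}
    - {"linear": [0,0,0],"rot": [0,0,0],"fingers": 80}

```text
time_s: 27.73
tcp_pos: [0.4176, 0.0659, 0.0798]
eef_rot: [0.502, 0.498, 0.502, -0.498]
force: [0.7, -0.5, -1.0]
gripper_width: 0.0682
```

>>> servo_tool:
  targets:
    - {"linear": [-5,0,0],"rot": [0,0,0],"fingers": 80}
    - {"linear": [-15,0,0],"rot": [0,0,0],"fingers": 80}
    - {"linear": [-25,0,0],"rot": [0,0,0],"fingers": 80}
    - {"linear": [-30,0,0],"rot": [0,0,0],"fingers": 80}
    - {"linear": [-30,0,0],"rot": [0,0,0],"fingers": 80}

```text
time_s: 28.15
tcp_pos: [0.417, 0.0659, 0.1858]
eef_rot: [0.501, 0.498, 0.502, -0.499]
force: [0.4, -0.2, 1.1]
gripper_width: 0.0683
```

>>> servo_tool:
  targets:
    - {"linear": [-20,0,0],"rot": [0,0,0],"fingers": 80}
    - {"linear": [-10,0,0],"rot": [0,0,0],"fingers": 80}
    - {"linear": [0,0,0],"rot": [0,0,0],"fingers": 80}
    - {"linear": [0,0,0],"rot": [0,0,0],"fingers": 80}
    - {"linear": [0,0,0],"rot": [0,0,0],"fingers": 80}

```text
time_s: 28.57
tcp_pos: [0.4166, 0.0658, 0.2129]
eef_rot: [0.501, 0.497, 0.503, -0.499]
force: [-1.2, -0.3, -0.6]
gripper_width: 0.0684
```

Run:
```python
from h import *
np.set_printoptions(precision=4,suppress=True)
o=sensors.get_obs(); T=toolT(o); print(o['time_s'],T[:3,3],o['force'],o['gripper_width'],abs(o['joint_vel']).max())
i,d=imaging.get_image('wrist'); np.save('T8.npy',T); cv2.imwrite('pics/w8.png',cv2.resize(i[:,:,::-1],None,fx=1.4,fy=1.4))
```

```text
28.5667 [0.4166 0.0658 0.2129] [-1.2264 -0.3046 -0.5948] 0.06836386709209052 0.00941813869987861
```

View pics/w8.png

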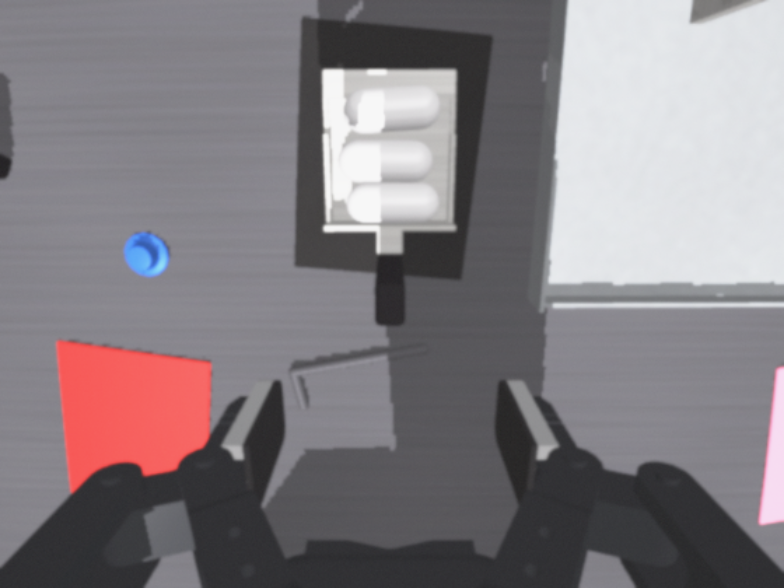

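The scoop stands on the middle of the mat with three rollers lying in it, and the gripper is clear above. Handing in.

```bash
python3 -c "
from cell import job
print(job.close_job())"
```

```text
the job is handed in; nothing more can be done
None
```

The job is handed in, finished at about 28.6 s of the 64 s allowed; it reported no verdict, as expected.

I gripped the smaller scoop and slid it under the heap until it met 7 N at full home. I then drew it back 40 mm and lifted it to about 50 mm with all four rollers. Moving along +y under the blade struck the top roller off into the tray. I then set the scoop on the black mat and let go.

**Last checks:**
- **After the strike:** the wrist and scene pictures showed three rollers in the scoop and the fourth in the tray.
- **On the mat:** contact came at the expected height. The final wrist picture shows the scoop standing near the mat's centre with three rollers in its pocket and none on top. The fingers were open and about 13 cm above where they had let go.
- **Bigger scoop:** I never went near it, but I did not take a separate final measurement of it.

**Disagreements:**
- **Slope edge:** it came out about 6 mm farther than my tray-centre estimate. The contact force agreed with the farther value, so I used that.
- **Middle roller height:** one depth mean after the strike read 59 mm, which I put down to invalid pixels. Its size in the picture matched the other rollers lying in the pocket.
- **Blade contact:** the wrist force showed no clear peak, so I inferred it from the roller dropping in the tray.

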